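Stroke the spring pins of a checking fixture

TASK

Check that no spring pin of the fixture sticks: with the fingertips, stroke lightly along the curved row, starting from the end far from the broad-headed pin, so that each pin in turn dips a few millimetres and springs back up, and none is pressed down to its stop. Finish on the broad-headed last pin and keep it pressed about half-way down (5 mm); the program ends while the fingertips still hold it there. Pick nothing up, and leave the loose parts beside the fixture where they are.

Things in the scene. Friction and masses are not known exactly. Their poses are not given: they have to be found in the camera images.
- pin_fixture: Fixed aluminium plate, 86 x 200 mm, top face 20 mm above the table, with a row of six spring pins along a curve. Origin: under the plate's middle, on the table; z up, y along the plate's length towards the broad-headed end, x across it. The row bulges towards +x. Pins 1 to 6 stand at (x, y) = (-9.2, -81.5), (6.7, -52.7), (15.4, -20.9), (16.5, 12), (9.8, 44.2), (-8, 79.9) mm in this frame. Collars round the pins reach 26 mm above the table.
- pin_1_top (a point): Top of the domed steel head of pin 1 (24 mm across, the far end of the row from the broad head, where the stroke starts). The head is 8 mm tall: a shallow dome 5 mm high on a 3 mm rim; its top stands 44 mm above the table when up. It moves with the pin.
- pin_1 (a joint): How far pin 1 is pressed down (m): 0 fully up, 0.010 on its stop. Vertical travel only; a light spring (0.7 N to start, 350 N/m: about 1.8 N at 3 mm) brings it back up.
- pin_2_top (a point): Top of the domed steel head of pin 2 (24 mm across, number 2 of the row counted from the end far from the broad head). The head is 8 mm tall: a shallow dome 5 mm high on a 3 mm rim; its top stands 44 mm above the table when up. It moves with the pin.
- pin_2 (a joint): How far pin 2 is pressed down (m): 0 fully up, 0.010 on its stop. Vertical travel only; a light spring (0.7 N to start, 350 N/m: about 1.8 N at 3 mm) brings it back up.
- pin_3_top (a point): Top of the domed steel head of pin 3 (24 mm across, number 3 of the row counted from the end far from the broad head). The head is 8 mm tall: a shallow dome 5 mm high on a 3 mm rim; its top stands 44 mm above the table when up. It moves with the pin.
- pin_3 (a joint): How far pin 3 is pressed down (m): 0 fully up, 0.010 on its stop. Vertical travel only; a light spring (0.7 N to start, 350 N/m: about 1.8 N at 3 mm) brings it back up.
- pin_4_top (a point): Top of the domed steel head of pin 4 (24 mm across, number 4 of the row counted from the end far from the broad head). The head is 8 mm tall: a shallow dome 5 mm high on a 3 mm rim; its top stands 44 mm above the table when up. It moves with the pin.
- pin_4 (a joint): How far pin 4 is pressed down (m): 0 fully up, 0.010 on its stop. Vertical travel only; a light spring (0.7 N to start, 350 N/m: about 1.8 N at 3 mm) brings it back up.
- pin_5_top (a point): Top of the domed steel head of pin 5 (24 mm across, number 5 of the row counted from the end far from the broad head). The head is 8 mm tall: a shallow dome 5 mm high on a 3 mm rim; its top stands 44 mm above the table when up. It moves with the pin.
- pin_5 (a joint): How far pin 5 is pressed down (m): 0 fully up, 0.010 on its stop. Vertical travel only; a light spring (0.7 N to start, 350 N/m: about 1.8 N at 3 mm) brings it back up.
- pin_6_top (a point): Top of the domed steel head of pin 6 (34 mm across, the one broad head, the last of the row). The head is 8 mm tall: a shallow dome 5 mm high on a 3 mm rim; its top stands 44 mm above the table when up. It moves with the pin.
- pin_6 (a joint): How far pin 6 is pressed down (m): 0 fully up, 0.010 on its stop. Vertical travel only; a light spring (0.7 N to start, 350 N/m: about 1.8 N at 3 mm) brings it back up.
- block: Loose steel gauge block standing on the table, 30 x 20 mm, 35 mm high, beside the fixture, to be left alone. Origin: centre of its underside; z up.
- vee: Loose steel vee block on the table, 34 x 45 mm, 36 mm high, beside the fixture, to be left alone. Origin: centre of its underside; z up.
- bush: Loose flanged aluminium bush on the table, 58 mm across, 16 mm high, beside the fixture, to be left alone. Origin: centre of its underside; z up.
Not all that is in view belongs to the job. What is meant by the pin_fixture is not green or orange, and is the larger of those in its own colour.

How it is judged:
By the outcome, as a careful person would: the job done as asked, in the order asked, and still so for the second after the job is handed in, while the arm keeps its last pose, push and grip.
It also fails if it takes over 40 s, if anything falls off the work surface, if the arm or the gripper's body presses on something with over 40 N, if the wrist force passes 120 N, or if a joint passes its speed limit or range.

ROBOT

A 7-joint arm with a two-finger parallel gripper is mounted at the origin on a cart in front of the work surface, level with it; the furniture and walls round the work are solid. World frame = base frame: x ahead of the robot, y to its left, z up, the work surface at z = 0. Lengths are in m, angles in rad, forces in N, time in s.
With the tool pointing down it reaches from about 0.4 to 0.85 m from the base axis. Payload 10.4 kg.
Tool frame: the origin (TCP) lies between the finger pads; the fingertips stand 11 mm ahead of it and the grasp point (between the pads) lies 8 mm behind it; x points along the fingers, y is the direction in which the jaws open and shut, and the axes are right-handed (so a half turn about x gives the same grasp; the last joint's range is limited). The gripper opens to 87 mm and grips with 3 to 60 N. Pads are 19 mm wide; open, the fingers measure 117 mm over their backs; the gripper's body (75 mm by 190 mm) begins 51 mm behind the grasp point.
Start: joints at [-1.232, 0.332, -0.065, 1.46, 0.022, 1.35, -0.088], TCP at [0.221, 0.585, 0.234] pointing down, gripper open.
Joint ranges: [-2.6, 2.6], [-0.5, 2.12], [-1.47, 1.34], [0.16, 2.42], [-1.27, 4.41], [0.06, 2.06], [-2.6, 2.6]. Speed limits (rad/s): [2.22, 2.22, 2.79, 2.79, 3.14, 3.14, 3.14].

INTERFACE

Orientations are given as a unit quaternion [x, y, z, w].
In Python, from bench import r, cams, ticket gives the robot as it stands. The module is installed in compiled form; this text tells all that it offers.
- The arm moves only by the tool drive_tool, never from a script. Its argument "moves" is text: rows parted by semicolons, each of 5 numbers parted by spaces: the shift along the world's x, y, z in m, then the turn about the world's z in degrees, then the closure, from 0 (fully open) to 1 (shut). In form: x y z twist grip; .... A call has 1 to 20 rows; each row shifts and turns the commanded pose from where the row before left it; what a row does not reach is not made up. A row lasts 1/8 s, in which the tool goes at most 62.5 mm and 10.7 degrees, less where a joint would pass 70% of its speed; a pose out of reach is approached as far as the arm can. A call is refused whole if a number of a shift passes 0.0625 or a number of a turn 10.7, either way. A call with a gripper value outside its range is refused whole. The fingers move at their own pace and stop on an object; "newtons" is the grip in N (left out, the last holds). Time passes only in rows, so rows that do not move let the fingers close. It gives the time, the measured TCP pose, the force and the opening at its end, in the units of the state.
- r.read_state(): the state, without advancing time (a new reading comes with each control period).
- cams.camera(name): name is "scene" or "top" or "wrist"; returns a dict with "color" (480x640x3 uint8, red, green, blue), "fx", "fy", "cx", "cy" (pixels), "distortion" ([k1, k2, p1, p2, k3] as OpenCV has them; the pictures are not rectified), "extrinsics" (4x4, takes a point from camera to world coordinates). Camera axes: x right, y down, z forward; pixel columns grow to the right and rows downward; lengths in m; the calibration is good to about 2 mm. A picture is of the moment at which its call begins. There is no depth.
- ticket.close_job(): hands the job in, once; it reports no verdict.
The state is a dict: "time": time; "joint_positions": joint angles; "joint_vel": joint speeds; "joint_torque": joint torques, N m; "ee_pos": TCP position; "eef_rot": TCP orientation; "ft_force": force on the tool from outside, world axes, zero at the start; "torque": the same for the moment, N m; "width": finger opening in m.
Only numpy, scipy, OpenCV 4.12 (cv2) and the standard library are available. Lean on these libraries where they do the work, as an engineer would, in place of code of your own. Each camera call takes 0.05 s, during which the arm holds its last target.

## Working session

There is one attempt and no reset: what is moved stays moved. The work goes in short steps, Python scripts to look and compute and a tool call to move; the robot and the scene stay as the last step left them, time stands still between calls to the robot, and variables do not carry over. Pictures are saved under pics/ and viewed, and the job is handed in when it is done.

Besides the shell and the picture viewer there is one more tool, called after "Call:" by a JSON object that holds its "api" and its "payload". drive_tool: Moves the arm, as the interface text tells. Its arguments: {"type":"object","properties":{"moves":{"type":"string"},"newtons":{"type":"number"}},"required":["moves"]}

```bash
mkdir -p pics
python3 - <<'E'
from bench import r,cams
import cv2,numpy as np
for n in ["scene","top","wrist"]:
    c=cams.camera(n); cv2.imwrite(f"pics/{n}0.png",c["color"][:,:,::-1])
    print(n,c["fx"],c["fy"],c["cx"],c["cy"],c["distortion"]);print(np.round(c["extrinsics"],4).tolist())
s=r.read_state();print(s)
E
```

```text
scene 521.200420804966 521.200420804966 327.80026300903893 244.94936134321972 [0.00816903 0.         0.         0.         0.        ]
[[0.8797, -0.303, 0.3665, 0.2538], [-0.4751, -0.5914, 0.6515, -0.5837], [0.0194, -0.7473, -0.6642, 0.6297], [0.0, 0.0, 0.0, 1.0]]
top 558.8900574672076 558.8900574672076 332.97737613407736 238.56871263852065 [-0.11582271  0.          0.          0.          0.        ]
[[-0.0023, -0.9814, 0.1918, 0.3619], [-1.0, 0.0009, -0.0076, -0.0247], [0.0073, -0.1918, -0.9814, 1.0466], [0.0, 0.0, 0.0, 1.0]]
wrist 356.6071801558117 356.6071801558117 315.84030466448553 238.06145769098427 [-0.02967217  0.          0.          0.          0.        ]
[[0.3546, 0.9073, 0.2259, 0.1592], [0.935, -0.3436, -0.0875, 0.6092], [-0.0017, 0.2422, -0.9702, 0.3846], [0.0, 0.0, 0.0, 1.0]]
{'time': 0.15, 'joint_positions': array([-1.2315838 ,  0.33271019, -0.06468081,  1.4607364 ,  0.02157567,
        1.34988815, -0.08848153]), 'joint_vel': array([ 7.22782962e-05, -1.08714536e-03,  6.86208716e-04, -4.07647204e-03,
        5.18318391e-04,  1.20381659e-04,  2.49512593e-04]), 'joint_torque': array([ 1.86866302e-03, -6.23636413e+01,  2.53888423e-02, -3.90144110e+01,
       -6.13389141e-02,  3.72800615e-02,  7.24309734e-05]), 'ee_pos': array([0.22113705, 0.58427903, 0.23295268]), 'eef_rot': array([ 0.12685323,  0.69562543, -0.12758552,  0.69551094]), 'ft_force': array([-0.4429036 , -0.07577737, -0.00237256]), 'torque': array([ 0.00695778,  0.00351575, -0.00866508]), 'width': 0.08676741967519347}
```

View pics/top0.png

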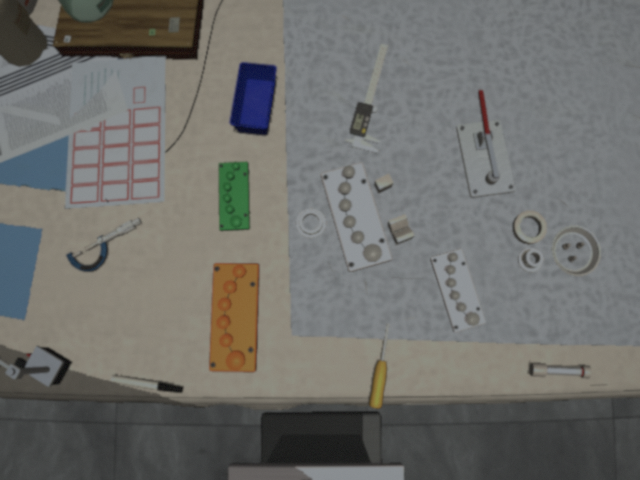

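View pics/scene0.png

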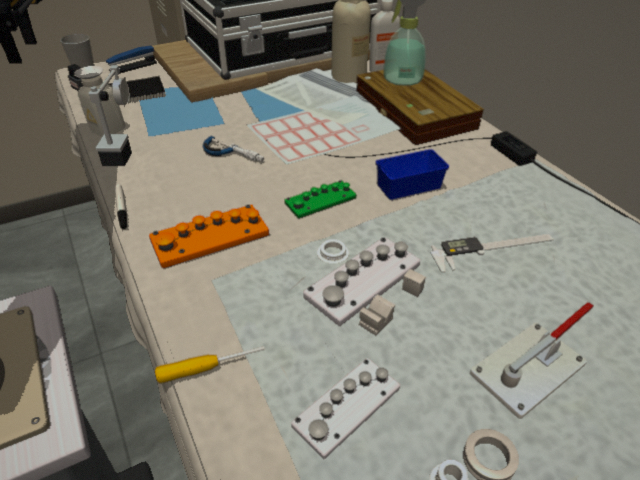

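Four plates appear in the top view: orange (235,317), green (234,195), a larger silver one (357,217) and a smaller silver one (458,290). The job plate isn't green or orange and is the larger of its colour, so it should be the one at (357,217). I'll confirm that in enlarged crops.

Run:
```python
import cv2
a=cv2.imread("pics/top0.png")[150:340,285:500]; cv2.imwrite("pics/topc.png",cv2.resize(a,None,fx=3.1,fy=3.1,interpolation=cv2.INTER_CUBIC))
a=cv2.imread("pics/scene0.png")[225:330,295:435]; cv2.imwrite("pics/scc.png",cv2.resize(a,None,fx=5,fy=5,interpolation=cv2.INTER_CUBIC))
```

```text
(no output)
```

View pics/topc.png

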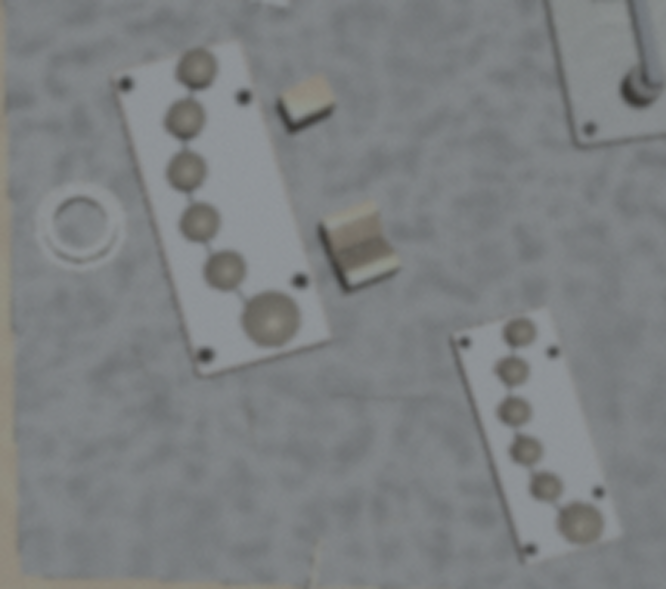

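View pics/scc.png

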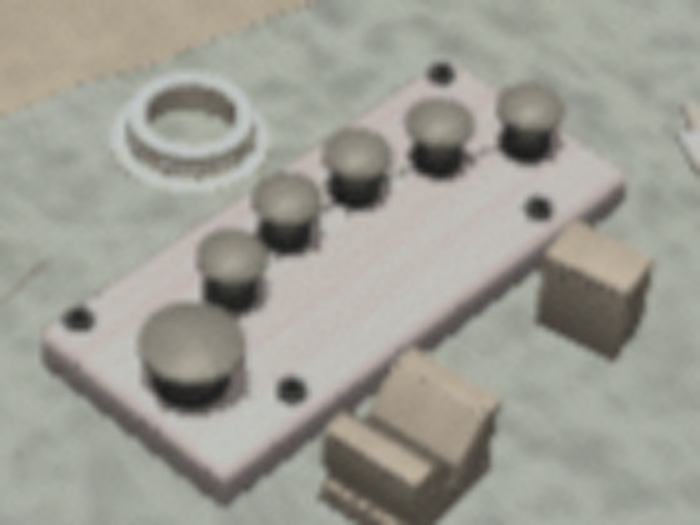

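The larger silver plate is confirmed: it has six pins, the broad head is at the lower right (top picture about (372,253)), and the bush, block and vee stand beside it. Next I fit its pose from the head centres.

```bash
cat > h.py <<'E'
import numpy as np,cv2
from scipy.optimize import least_squares
P=np.array([(-9.2,-81.5),(6.7,-52.7),(15.4,-20.9),(16.5,12),(9.8,44.2),(-8,79.9)])/1000
def proj(c,X):
    T=np.linalg.inv(c["extrinsics"]); K=np.array([[c["fx"],0,c["cx"]],[0,c["fy"],c["cy"]],[0,0,1.]])
    return cv2.projectPoints(X.reshape(-1,1,3),cv2.Rodrigues(T[:3,:3])[0],T[:3,3],K,np.array(c["distortion"],float))[0][:,0]
def pts(p,z):
    c,s=np.cos(p[2]),np.sin(p[2]); return np.c_[P@np.array([[c,s],[-s,c]])+p[:2],np.full(6,z)]
def fit(obs,x0=(0.5,0,3.4)):
    f=lambda p:np.concatenate([(proj(c,pts(p,z))-uv).ravel() for c,uv,z in obs])
    return least_squares(f,x0)
E
python3 - <<'E'
from h import *
from bench import cams
ct,cs=cams.camera("top"),cams.camera("scene")
t=np.array([(197,68),(185,118),(187,170),(200,222),(225,270),(271,319)])/3.1+[285,150]
s=np.array([(530,108),(440,127),(356,154),(286,201),(232,260),(192,343)])/5.+[295,225]
for o in ([(ct,t,.040)],[(cs,s,.040)],[(ct,t,.040),(cs,s,.040)]):
    q=fit(o); print(np.round(q.x,4),np.degrees(q.x[2]),np.round(np.abs(q.fun).max(),2))
print(np.round(q.fun.reshape(-1,2),1).tolist()); print(np.round(pts(q.x,.044),4))
E
```

```text
[ 0.6062 -0.0755  1.8449] 105.7023080387603 0.41
[ 0.6073 -0.0796  1.848 ] 105.88365093487664 0.52
[ 0.6072 -0.0774  1.847 ] 105.82413641691325 1.26
[[1.0, -0.9], [1.0, -0.6], [0.7, -0.3], [0.9, -0.3], [1.2, -0.4], [1.3, -0.4], [-0.7, -0.6], [-0.9, -1.3], [-0.6, -0.5], [-0.7, -0.9], [-0.8, -1.1], [-0.9, -0.5]]
[[ 0.6881 -0.064   0.044 ]
 [ 0.656  -0.0566  0.044 ]
 [ 0.6231 -0.0569  0.044 ]
 [ 0.5911 -0.0648  0.044 ]
 [ 0.562  -0.08    0.044 ]
 [ 0.5325 -0.1069  0.044 ]]
```

Run:
```python
from bench import r
from scipy.spatial.transform import Rotation as R
print(R.from_quat(r.read_state()["eef_rot"]).as_matrix().round(3))
```

```text
[[-0.     0.354  0.935]
 [-0.001  0.935 -0.354]
 [-1.    -0.001  0.   ]]
```

Call:
{"api": "drive_tool", "payload": {"moves": "0.024 -0.04 0 0 1;0.024 -0.04 0 0 1;0.024 -0.04 0 0 1;0.024 -0.04 0 0 1;0.024 -0.04 0 0 1;0.024 -0.04 0 0 1;0.024 -0.04 0 0 1;0.024 -0.04 0 0 1;0.024 -0.04 0 0 1;0.024 -0.04 0 0 1;0.024 -0.04 0 0 1;0.024 -0.04 0 0 1;0.024 -0.04 0 0 1;0.024 -0.04 0 0 1;0.024 -0.04 0 0 1;0 0 0 0 1;0 0 0 0 1", "newtons": 10}}

```text
time: 2.38
ee_pos: [0.581, -0.0149, 0.2333]
eef_rot: [0.127, 0.696, -0.127, 0.695]
ft_force: [0.5, 0.1, -0.4]
width: 0.0006
```

Run:
```python
from bench import r,cams
import cv2,numpy as np
from h import *
c=cams.camera("wrist");cv2.imwrite("pics/w1.png",c["color"][:,:,::-1])
print(proj(c,pts((0.6072,-0.0774,1.847),.04)).round(0).tolist())
t=cams.camera("top");cv2.imwrite("pics/t1.png",t["color"][:,:,::-1])
s=r.read_state();print(s["joint_positions"].round(2),s["time"])
```

```text
[[307.0, 328.0], [303.0, 299.0], [291.0, 271.0], [272.0, 246.0], [246.0, 224.0], [209.0, 206.0]]
[-0.45  0.24  0.47  1.61 -0.11  1.32  1.25] 2.475
```

View pics/w1.png

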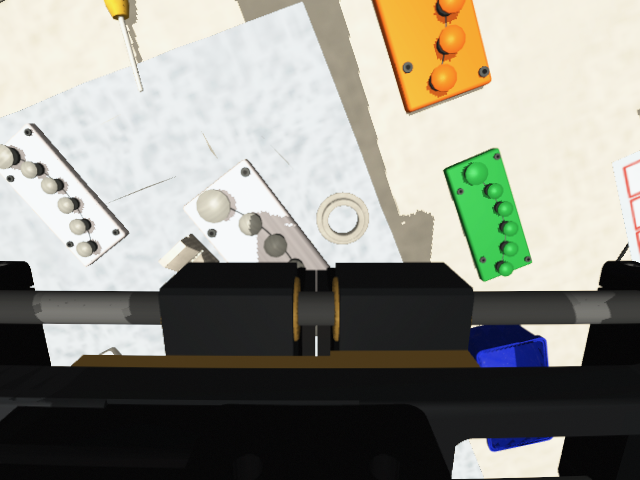

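The wrist view shows pins 6, 5 and 4 at (213,206), (250,224) and (276,244), about 4 px to the right of the prediction. The gripper hides the rest, so I'll move beyond pin 1 to see the whole row.

Call:
{"api": "drive_tool", "payload": {"moves": "0.035 -0.013 -0.01 4 1;0.035 -0.012 -0.01 4 1;0.035 -0.012 -0.01 0 1;0.035 -0.013 -0.01 0 1;0 0 0 0 1;0 0 0 0 1"}}

```text
time: 3.22
ee_pos: [0.7209, -0.0643, 0.1937]
eef_rot: [0.078, 0.703, -0.078, 0.703]
ft_force: [0.6, 0.8, 0.2]
width: 0.0004
```

Run:
```python
from bench import r,cams
import cv2,numpy as np
from h import *
c=cams.camera("wrist");cv2.imwrite("pics/w2.png",c["color"][:,:,::-1])
print(proj(c,pts((0.6072,-0.0774,1.847),.04)).round(0).tolist())
t=cams.camera("top");cv2.imwrite("pics/t2.png",t["color"][:,:,::-1])
s=r.read_state();print(s["joint_positions"].round(2),s["ee_pos"],s["time"])
```

```text
[[306.0, 191.0], [306.0, 151.0], [297.0, 111.0], [278.0, 72.0], [250.0, 38.0], [207.0, 6.0]]
[-0.26  0.6   0.46  1.23 -0.26  1.37  1.53] [ 0.72091545 -0.06436983  0.19455997] 3.325
```

View pics/w2.png

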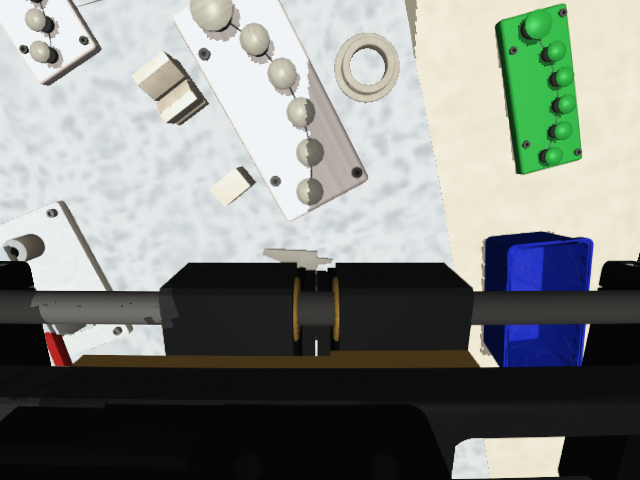

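Every pin is now visible: (309,191), (310,152), (301,111), (283,74), (255,39) and (210,8).

Run:
```python
from h import *
from bench import cams
c,ct,cs=[cams.camera(n) for n in("wrist","top","scene")]
w=np.array([(309,191),(310,152),(301,111),(283,74),(255,39),(210,8)],float)
t=np.array([(197,68),(185,118),(187,170),(200,222),(225,270),(271,319)])/3.1+[285,150]
s=np.array([(530,108),(440,127),(356,154),(286,201),(232,260),(192,343)])/5.+[295,225]
q=fit([(c,w,.04)]);print(q.x,np.abs(q.fun).max())
q=fit([(c,w,.04),(ct,t,.04),(cs,s,.04)]);print(q.x);p=pts(q.x,.044);print(p.round(4).tolist())
d=np.diff(p,axis=0);print(np.degrees(np.arctan2(d[:,1],d[:,0])).round(0)%360)
```

```text
[ 0.60878519 -0.07445975  1.846357  ] 1.0315765206080414
[ 0.60845262 -0.07517004  1.84638408]
[[0.6894, -0.0618, 0.044], [0.6573, -0.0544, 0.044], [0.6244, -0.0547, 0.044], [0.5924, -0.0626, 0.044], [0.5633, -0.0778, 0.044], [0.5337, -0.1046, 0.044]]
[167. 180. 194. 208. 222.]
```

Call:
{"api": "drive_tool", "payload": {"moves": "-0.001 -0.001 -0.035 0 1;-0.001 -0.001 -0.035 0 1;-0.001 -0.001 -0.035 0 1;-0.001 0 -0.025 0 1;0 0 0 0 1;0 0 0 0 1"}}

```text
time: 4.22
ee_pos: [0.718, -0.0684, 0.0653]
eef_rot: [0.078, 0.702, -0.078, 0.703]
ft_force: [0.2, -0.3, 0.2]
width: 0.0009
```

Run:
```python
from bench import r,cams
import cv2
s=r.read_state();print(s["ee_pos"],s["ft_force"])
c=cams.camera("scene")["color"][:,:,::-1];cv2.imwrite("pics/s3.png",cv2.resize(c[170:350,270:500],None,fx=3.3,fy=3.3,interpolation=cv2.INTER_CUBIC))
for i in range(5):
    cams.camera("top");s=r.read_state();print(s["ee_pos"].round(4),s["ft_force"].round(2))
```

```text
[ 0.71795958 -0.06839363  0.0652868 ] [ 0.16037771 -0.27748572  0.16409753]
[ 0.7182 -0.0685  0.0655] [-0.79  0.5   0.53]
[ 0.718  -0.0685  0.0653] [ 0.19 -0.35 -0.07]
[ 0.7179 -0.0685  0.065 ] [-0.17 -0.14 -0.18]
[ 0.7177 -0.0684  0.0646] [ 0.28 -0.98  0.7 ]
[ 0.7176 -0.0684  0.0644] [-0.18 -0.61 -0.75]
```

View pics/s3.png

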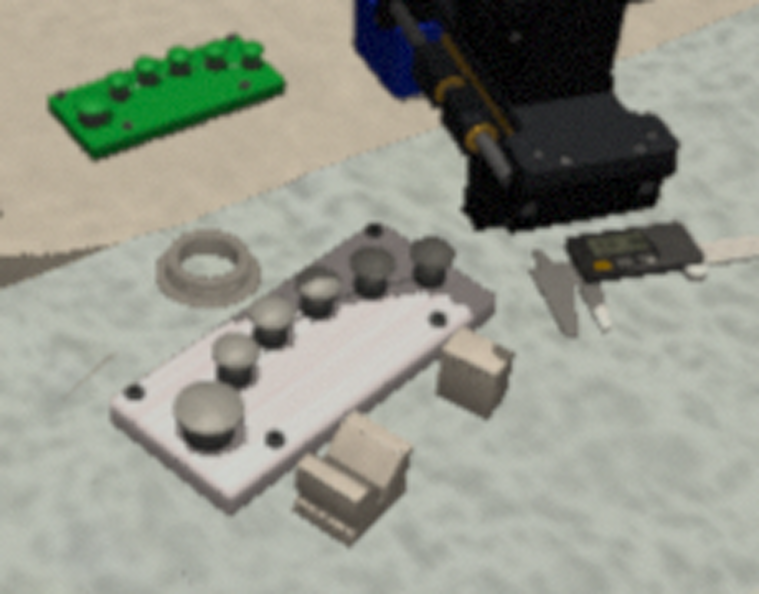

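The scene crop shows the gripper body at (570,170), beyond pin 1 at (432,255), but I can't make out the fingertips. I'll project the tip into the picture.

Run:
```python
from h import *
from bench import r,cams
for i in range(3):
    c=cams.camera("scene");s=r.read_state();print(s["ee_pos"].round(4),s["ft_force"].round(2),s["width"])
e=s["ee_pos"];print(((proj(c,np.array([e,e-[0,0,.011],e+[0,0,.07]]))-[270,170])*3.3).round())
w=cams.camera("wrist")["color"][:,:,::-1];cv2.imwrite("pics/w4.png",w)
im=c["color"][:,:,::-1][120:300,350:530];cv2.imwrite("pics/s4.png",cv2.resize(im,None,fx=3.3,fy=3.3,interpolation=cv2.INTER_CUBIC)*1)
```

```text
[ 0.7174 -0.0685  0.0641] [-0.51  0.8   0.35] 0.0004169895268335384
[ 0.7174 -0.0684  0.0639] [-0.19  0.02  0.93] 0.00043186297772052437
[ 0.7173 -0.0685  0.0638] [ 0.5  -0.2   0.98] 0.0009148693556880164
[[487. 204.]
 [485. 220.]
 [507.  94.]]
```

View pics/s4.png

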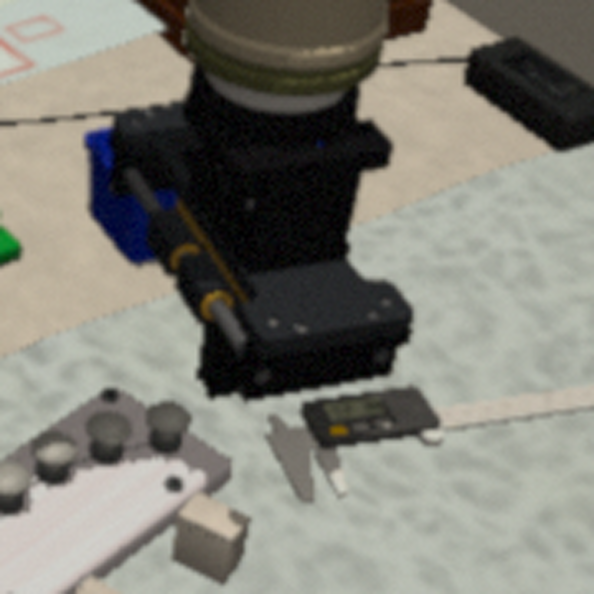

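View pics/w4.png

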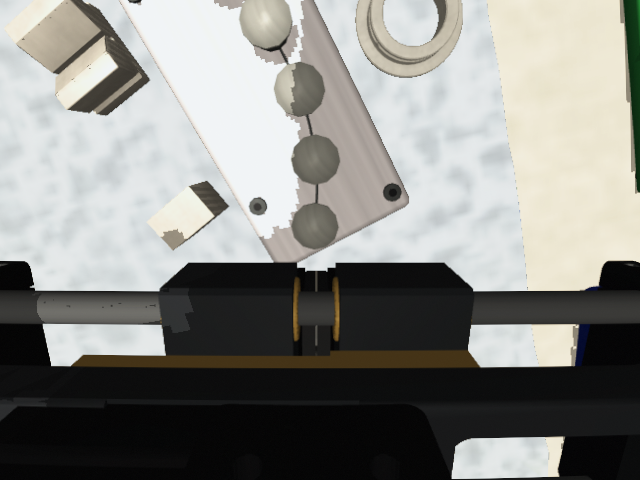

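In the wrist view pin 1 is at (316,226), in line with the gap between the fingers (u=316). That agrees with the fit laterally. I'll let the arm settle, then go down to stroking height beside the row.

Call:
{"api": "drive_tool", "payload": {"moves": "0 0 -0.004 0 1;0 0 0 0 1;0 0 0 0 1;0 0 0 0 1;0 0 0 0 1;0 0 0 0 1;0 0 0 0 1;0 0 0 0 1"}}

```text
time: 5.72
ee_pos: [0.7172, -0.0684, 0.0596]
eef_rot: [0.078, 0.703, -0.078, 0.703]
ft_force: [0.1, -0.1, -0.0]
width: 0.0005
```

Call:
{"api": "drive_tool", "payload": {"moves": "0 0 0 0 1;0 0 0 0 1;0 0 0 0 1;0 0 0 0 1"}}

```text
time: 6.22
ee_pos: [0.7172, -0.0684, 0.0596]
eef_rot: [0.078, 0.703, -0.078, 0.703]
ft_force: [0.4, -0.9, -0.1]
width: 0.0006
```

Call:
{"api": "drive_tool", "payload": {"moves": "0 0 -0.004 0 1;0 0 -0.0036 0 1;0 0 0 0 1;0 0 0 0 1;0 0 0 0 1;0 0 0 0 1;0 0 0 0 1"}}

```text
time: 7.1
ee_pos: [0.7172, -0.0684, 0.052]
eef_rot: [0.078, 0.703, -0.078, 0.703]
ft_force: [0.2, -0.5, 0.9]
width: 0.0003
```

Call:
{"api": "drive_tool", "payload": {"moves": "-0.0035 0.0008 0 0 1;-0.0035 0.0008 0 0 1;-0.0035 0.0008 0 0 1;-0.0035 0.0008 0 0 1;-0.0035 0.0008 0 0 1;-0.0035 0.0009 0 0 1;-0.0035 0.0009 0 0 1;-0.0033 0.0008 0 0 1;0 0 0 0 1;0 0 0 0 1"}}

```text
time: 8.35
ee_pos: [0.6891, -0.0617, 0.0518]
eef_rot: [0.078, 0.703, -0.078, 0.702]
ft_force: [-1.2, -0.4, 1.4]
width: 0.0006
```

Run:
```python
from bench import r,cams
import cv2,numpy as np
F=[]
for i in range(12):
    c=cams.camera("scene" if i else "wrist")["color"]; s=r.read_state();F.append(s["ft_force"])
    if i==0: cv2.imwrite("pics/w5.png",c[:,:,::-1])
print(s["ee_pos"].round(4),np.mean(F,0).round(2),np.std(F,0).round(2))
cv2.imwrite("pics/s5.png",cv2.resize(c[190:310,300:460,::-1],None,fx=4.5,fy=4.5,interpolation=cv2.INTER_CUBIC))
```

```text
[ 0.6894 -0.0618  0.052 ] [-1.08  0.51  1.76] [0.45 0.27 0.45]
```

View pics/s5.png

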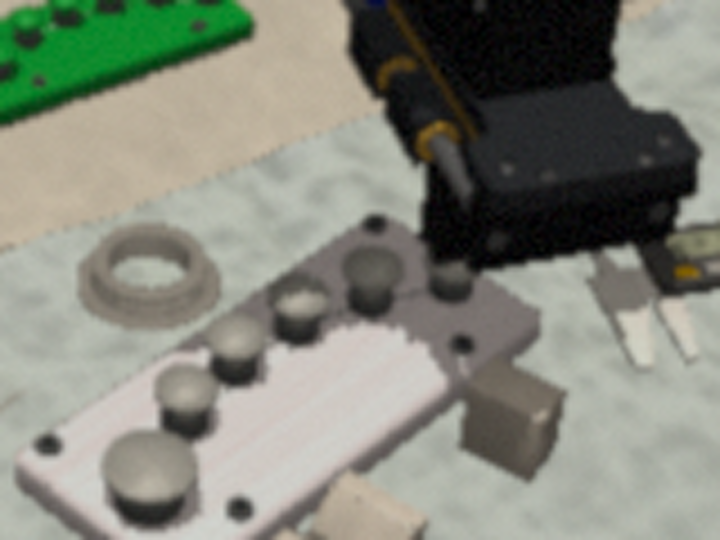

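Over pin 1 the mean vertical force is 1.76 N, which is a dip of 3.0 mm as planned. I'll stroke on along the curve at this height.

Call:
{"api": "drive_tool", "payload": {"moves": "-0.0032 0.0010 0 0.6 1;-0.0032 0.0009 0 0.6 1;-0.0032 0.0009 0 0.6 1;-0.0032 0.0008 0 0.6 1;-0.0032 0.0008 0 0.6 1;-0.0032 0.0007 0 0.6 1;-0.0032 0.0006 0 0.6 1;-0.0032 0.0006 0 0.6 1;-0.0032 0.0006 0 0.6 1;-0.0033 0.0005 0 0.6 1"}}

```text
time: 10.2
ee_pos: [0.6571, -0.0544, 0.052]
eef_rot: [0.041, 0.706, -0.041, 0.706]
ft_force: [1.0, -0.2, 1.4]
width: 0.0006
```

```bash
cat > chk.py <<'E'
from bench import r,cams
import cv2,numpy as np,sys
F=[]
n=int(sys.argv[2])
for i in range(n):
    c=cams.camera("scene")["color"]; s=r.read_state();F.append(s["ft_force"])
print(s["time"],s["ee_pos"].round(4),np.mean(F,0).round(2),s["joint_positions"].round(2))
cv2.imwrite(f"pics/{sys.argv[1]}.png",cv2.resize(c[190:310,300:460,::-1],None,fx=4.5,fy=4.5,interpolation=cv2.INTER_CUBIC))
E
python3 chk.py s6 6
```

```text
10.5 [ 0.657  -0.0543  0.0518] [-0.74  0.12  1.91] [-0.29  0.58  0.41  1.57 -0.26  1.05  1.64]
```

View pics/s6.png

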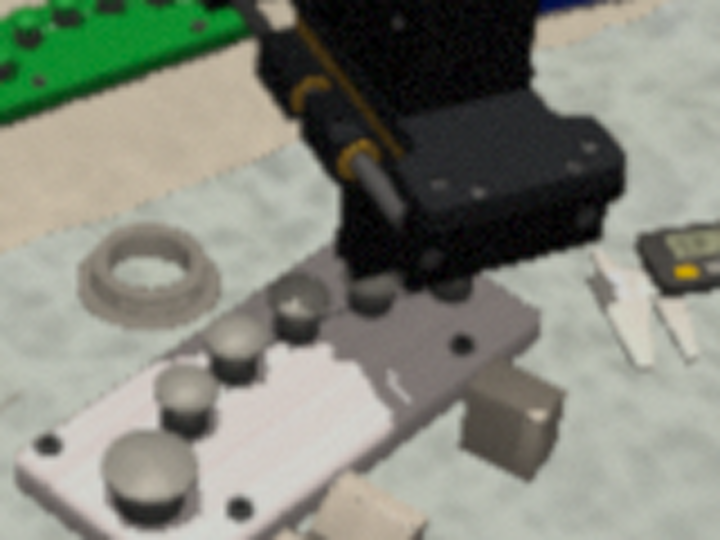

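Pin 2 shows 1.9 N, about 3.3 mm. Next is pin 3.

Call:
{"api": "drive_tool", "payload": {"moves": "-0.0033 0.0004 0 1.2 1;-0.0033 0.0003 0 1.2 1;-0.0033 0.0002 0 1.2 1;-0.0033 0.0001 0 1.2 1;-0.0033 0 0 1.2 1;-0.0033 -0.0001 0 1.2 1;-0.0033 -0.0002 0 1.2 1;-0.0033 -0.0003 0 1.2 1;-0.0033 -0.0003 0 1.2 1;-0.0032 -0.0004 0 1.2 1"}}

```text
time: 11.75
ee_pos: [0.6242, -0.0548, 0.052]
eef_rot: [-0.033, 0.706, 0.033, 0.706]
ft_force: [1.4, 1.5, 1.8]
width: 0.0004
```

```bash
python3 chk.py s7 6
```

```text
12.05 [ 0.6241 -0.0548  0.0518] [-0.38  0.02  1.32] [-0.27  0.51  0.37  1.66 -0.21  1.01  1.83]
```

View pics/s7.png

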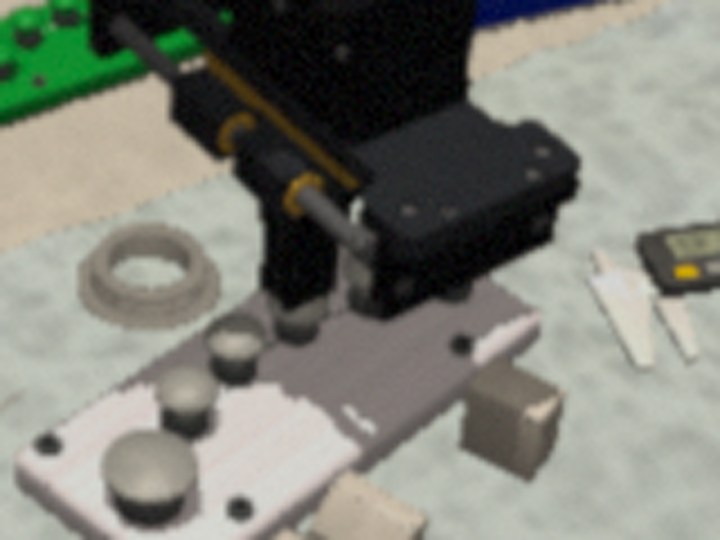

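The finger is visible standing on pin 3 at about (300,310). Next is pin 4.

Call:
{"api": "drive_tool", "payload": {"moves": "-0.0032 -0.0005 0 1.2 1;-0.0032 -0.0006 0 1.2 1;-0.0032 -0.0007 0 1.2 1;-0.0032 -0.0007 0 1.2 1;-0.0032 -0.0008 0 1.2 1;-0.0032 -0.0008 0 1.2 1;-0.0032 -0.0009 0 1.2 1;-0.0032 -0.0009 0 1.2 1;-0.0032 -0.0010 0 1.2 1;-0.0032 -0.0010 0 1.2 1"}}

```text
time: 13.3
ee_pos: [0.5921, -0.0627, 0.052]
eef_rot: [-0.107, 0.699, 0.107, 0.699]
ft_force: [1.6, 0.5, 2.4]
width: 0.0003
```

```bash
python3 chk.py s8 6
```

```text
13.6 [ 0.5921 -0.0628  0.0518] [-0.76 -0.05  1.46] [-0.24  0.45  0.34  1.75 -0.17  0.98  2.03]
```

View pics/s8.png

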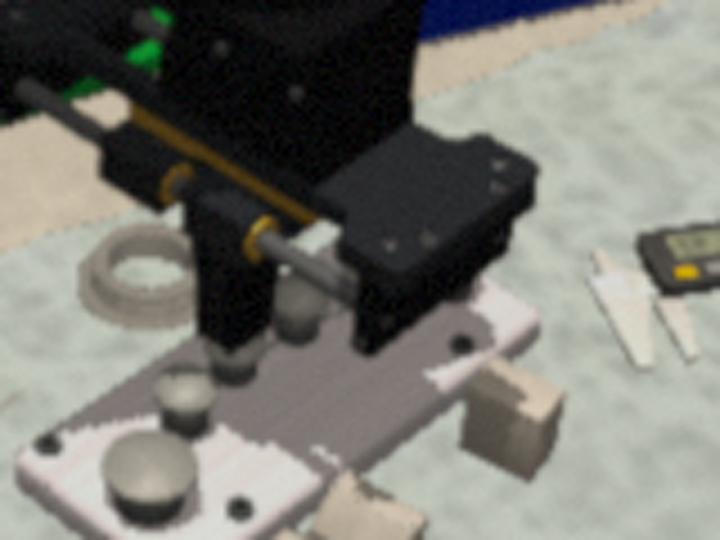

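The fingers stand on pin 4 at (235,345) and pin 3 has come back up at (297,300). Next is pin 5.

Call:
{"api": "drive_tool", "payload": {"moves": "-0.0030 -0.0012 0 1.2 1;-0.0030 -0.0013 0 1.2 1;-0.0029 -0.0014 0 1.2 1;-0.0029 -0.0014 0 1.2 1;-0.0029 -0.0015 0 1.2 1;-0.0029 -0.0016 0 1.2 1;-0.0029 -0.0016 0 1.2 1;-0.0028 -0.0017 0 1.2 1;-0.0028 -0.0017 0 1.2 1;-0.0028 -0.0017 0 1.2 1"}}

```text
time: 14.85
ee_pos: [0.5633, -0.0779, 0.0519]
eef_rot: [-0.179, 0.684, 0.179, 0.684]
ft_force: [1.0, 1.0, 1.5]
width: 0.0001
```

```bash
python3 chk.py s9 6
```

```text
15.15 [ 0.5632 -0.0779  0.0518] [-0.59 -0.22  1.85] [-0.2   0.39  0.31  1.82 -0.14  0.96  2.25]
```

View pics/s9.png

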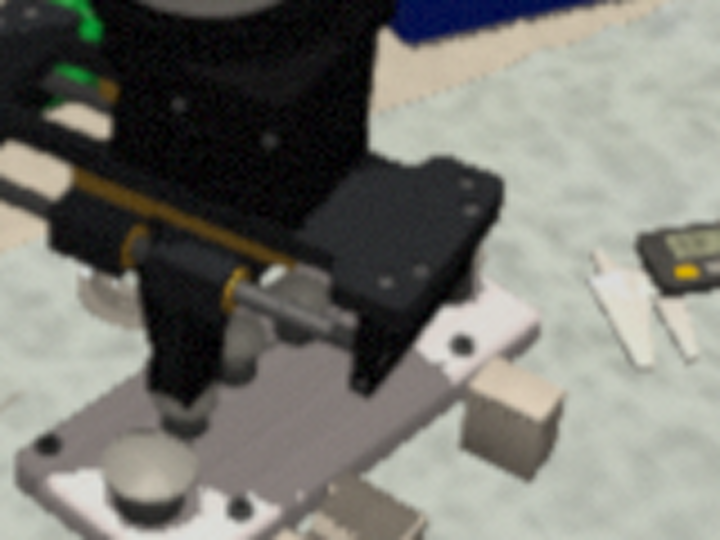

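Pin 5 is dipped at 1.85 N and pins 3 and 4 are back up. Next is the broad head, still at stroking height.

Call:
{"api": "drive_tool", "payload": {"moves": "-0.0026 -0.0021 0 0.5 1;-0.0026 -0.0022 0 0.5 1;-0.0025 -0.0022 0 0.5 1;-0.0025 -0.0022 0 0.5 1;-0.0025 -0.0022 0 0.5 1;-0.0024 -0.0022 0 0.5 1;-0.0024 -0.0022 0 0.5 1;-0.0024 -0.0023 0 0.5 1;-0.0024 -0.0023 0 0.5 1;-0.0024 -0.0023 0 0.5 1;-0.0024 -0.0023 0 0.5 1;-0.0024 -0.0023 0 0.5 1;0 0 0 0 1"}}

```text
time: 16.77
ee_pos: [0.5336, -0.105, 0.0519]
eef_rot: [-0.214, 0.674, 0.214, 0.674]
ft_force: [-0.7, -1.5, 2.8]
width: 0.0005
```

```bash
python3 chk.py s10 12
```

```text
17.375 [ 0.534  -0.1045  0.0519] [-0.74 -0.64  1.5 ] [-0.15  0.34  0.3   1.88 -0.12  0.94  2.4 ]
```

View pics/s10.png

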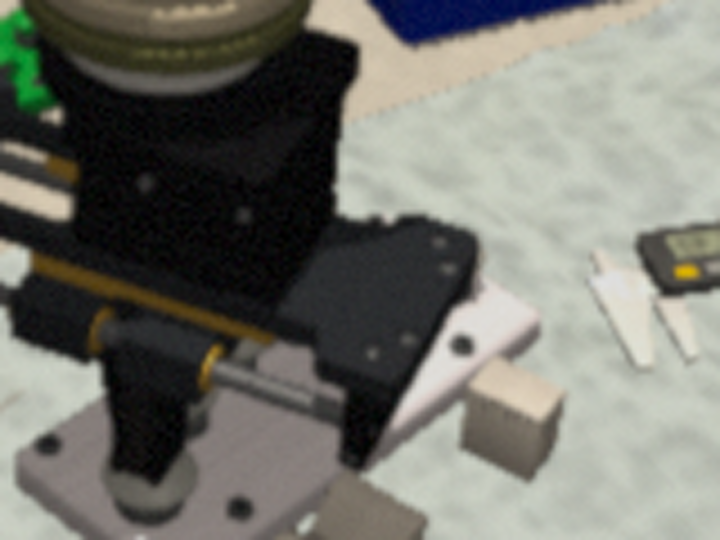

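The fingers are centred on the broad head. I'll press down the last 2 mm, to 5 mm.

Call:
{"api": "drive_tool", "payload": {"moves": "0 0 -0.001 0 1;0 0 -0.001 0 1;0 0 0 0 1;0 0 0 0 1;0 0 0 0 1;0 0 0 0 1;0 0 0 0 1;0 0 0 0 1"}}

```text
time: 18.38
ee_pos: [0.534, -0.1045, 0.05]
eef_rot: [-0.214, 0.674, 0.214, 0.674]
ft_force: [-0.6, -0.1, 2.4]
width: 0.0003
```

```bash
python3 chk.py s11 40
python3 - <<'E'
from bench import cams
import cv2
for n in("top","wrist"):
    c=cams.camera(n)["color"][:,:,::-1]
    if n=="top": c=cv2.resize(c[130:330,270:480],None,fx=3,fy=3)
    cv2.imwrite(f"pics/f_{n}.png",c)
E
```

```text
20.375 [ 0.534  -0.1045  0.05  ] [-0.64 -0.45  2.34] [-0.15  0.34  0.3   1.88 -0.12  0.93  2.4 ]
```

View pics/s11.png

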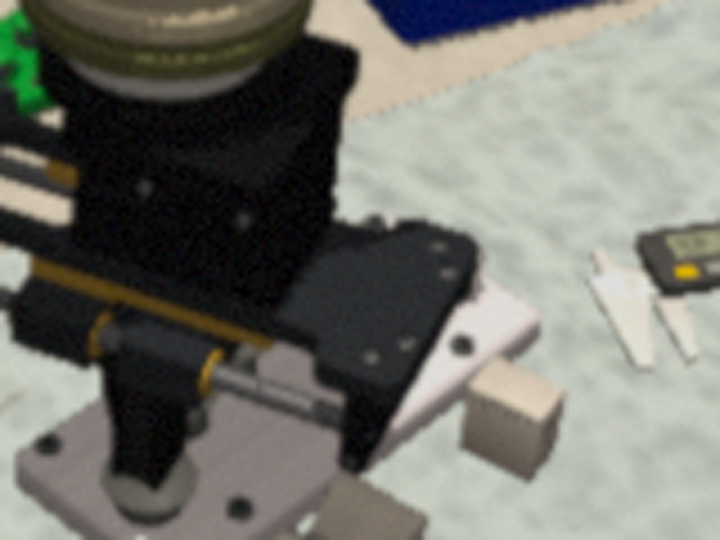

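View pics/f_top.png

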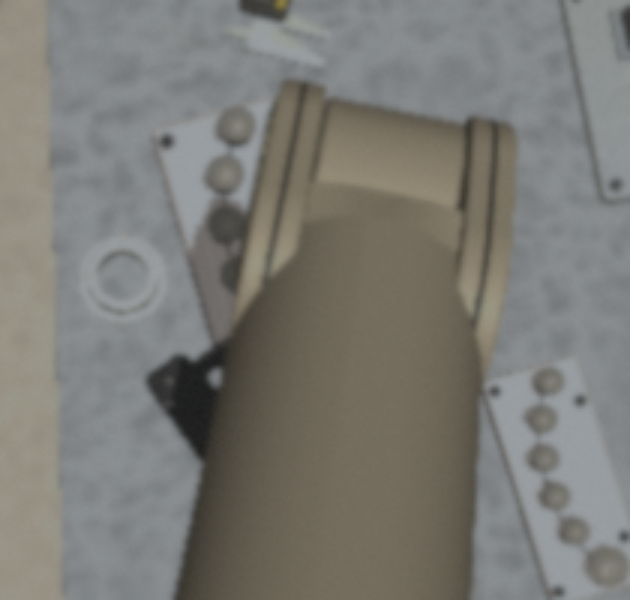

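The force of 2.34 N means about 4.7 mm, and the tip height means 5.0 mm. Pins 1 and 2 look fully up, and the bush, block and vee haven't moved. Handing in.

```bash
python3 -c "
from bench import ticket;print(ticket.close_job())"
```

```text
the job is handed in; nothing more can be done
None
```

I stroked the larger silver fixture with closed fingertips from pin 1 to pin 6, then pressed the broad-headed pin half-way down. The job was handed in at about 20.5 s with the fingertips still holding it there.

- **Stroke:** the tip stayed about 3 mm below the pin tops. The average vertical force on pins 1 to 5 was 1.3 to 1.9 N, or dips of about 2 to 3.4 mm, well short of the 10 mm stop. The readings are noisy, about ±0.5 N each.
- **Spring-back:** pins 3 and 4 were seen back up during the stroke, and pins 1 and 2 look up in the last top view. I had no clear view of pin 5 after leaving it.
- **Final hold on pin 6:** the tip height gives 5.0 mm and the average force of 2.34 N gives about 4.7 mm, which agree within the noise.
- **Loose parts:** the block and bush are where they were in the last pictures. The vee is only partly in view there, and what shows is in place.
- **Disagreement:** the cameras' estimates of the fixture position differed by up to 5 mm sideways. I used a combined fit, and the wrist view confirmed it at pin 1.

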